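Reset the interlock with its key, then take the key out

TASK

The key has been left in the lock of the sloping interlock key box. Turn it clockwise all the way to the stop to reset the interlock, then turn it back anticlockwise past where you found it to the one position where it will come out: feel for it with gentle pulls, never wrench it. Draw the key out and lay it on the closed log book, letting go only once it touches the book, and leave the timer and the glass jar as they stand.

Things in the scene. Friction and masses are not known exactly. Their poses are not given: they have to be found in the camera images.
- key: the loose interlock key, 88 mm long, about 0.1 kg, at the start fully home in the lock. Origin in the middle of the bit's end face; z runs along the key to its head. Bit: flat steel bar 30 mm wide (x), 6 thick (y), 20 long. Then a round neck 12.6 mm thick. Then the head: black rounded plate 46 mm wide (x), 11 thick (y), 42 long (z)
- key_grip (a point): centre of the key's black head, 67 mm from the bit's end, 21 mm below the key's top; axes as the key's (y through the head's 11 mm thickness). With the key home, the head's lower edge stands about 17 mm above the lock's rim: room for fingertips. In its play the key leans down the slope, its head up to 3 mm off the lock's axis
- key_mid (a point): middle of the key's length, 44 mm from the end of the bit
- lock_mouth (a point): centre of the lock's face disc. z is the lock's axis: out of the sloping panel, leaning 26 degrees from vertical towards the robot's side; x points up the slope. The key comes out along +z; its end lies 28 mm inside when home, so it is free after 28 mm. Around it is a steel ring 54 mm across, 35 mm high from the panel, its rim about 1 mm beyond the disc
- lock_plug (a joint): angle (rad) of the plug that the key turns: 0 at the start, positive clockwise seen from in front; hard stop (reset) at +0.78, other stop -0.95; 0.07 play, light friction, stays where left. A slotted disc traps the key except at one unmeasured angle between -0.25 and -0.70, drawn each time, where it comes free within about 0.1; elsewhere a pull moves it 3 mm, then it catches
- key_box: fixed grey wedge-shaped box, 130 mm deep, 150 wide (foot plate 146 x 166), 50 mm high in front, 113 at the back, with an aluminium panel sloping 26 degrees from level down to its front; two grey lenses above the lock. Origin on its underside, 10 mm behind the lock panel's centre; x to its back, z up
- log_book: closed dark red log book lying flat, 210 (its x) x 152 (its y) mm, its cover 11 mm above the worktop; it does not move. Origin at the middle of its underside, z up
- timer: bystander: small white and green timer, 54 x 58 x 71 mm, standing loose; origin at its underside
- cotton_jar: bystander: clear jar with red lid, 62 mm across, 86 mm high, standing loose; origin at its underside

How it is judged:
On the way, in this order (a step that is already met when the one before it is completed fails the run):
1. the key, home in the lock, is turned clockwise to the stop (value of joint lock_plug above 0.7 rad and distance between key and lock_mouth below 0.034 m), for 0.1 s.
2. the key is drawn out of the lock (distance between key and lock_mouth above 0.03 m and z of key in the frame of lock_mouth above 0.005 m), for 0.1 s.
3. the key touches the log book while still held (contact force between key and log_book above 0.2 N and contact force between the fingers and key above 0.5 N), for 0.05 s.
At the end, for the whole second after the job is handed in: The key lies at rest on the log book: its middle over the cover (within 100 mm lengthwise and 70 mm across of the book's origin), its middle and its head centre lower than 45 mm above the worktop (x of key_mid in the frame of log_book between -0.1 and 0.1 m and y of key_mid in the frame of log_book between -0.07 and 0.07 m and height (world z) of each of key_mid, key_grip below 0.045 m and linear speed of key below 0.03 m/s); the robot touches nothing.
It fails at once if the timer or the jar is shifted by more than 20 mm (distance of any of timer, cotton_jar from where it was at the start of the episode above 0.02 m).
It fails at once if the key is wrenched: more than 80 N between key and lock (contact force between key and key_box above 80 N).
It also fails if it takes over 64 s, if anything falls off the work surface, if the arm or the gripper's body presses on something with over 40 N, if the wrist force passes 120 N, or if a joint passes its speed limit or range.

ROBOT

A 7-joint arm with a two-finger parallel gripper is mounted at the origin on a cart in front of the work surface, level with it; the furniture and walls round the work are solid. World frame = base frame: x ahead of the robot, y to its left, z up, the work surface at z = 0. Lengths are in m, angles in rad, forces in N, time in s.
With the tool pointing down it reaches from about 0.35 to 0.9 m from the base axis. Payload 7.2 kg.
Tool frame: the origin (TCP) lies on the centre line of the jaws, within the pads' length; the fingertips stand 17 mm ahead of it and the grasp point (between the pads) lies 2 mm behind it (ctrl.finger_overhang is the distance from the TCP to the fingertips, in m); y points along the fingers, z is the direction in which the jaws open and shut, and the axes are right-handed (so a half turn about y gives the same grasp; the last joint's range is limited). The gripper opens to 88 mm and grips with 3 to 60 N. Pads are 20 mm wide; open, the fingers measure 115 mm over their backs; the gripper's body (75 mm by 178 mm) begins 61 mm behind the grasp point.
Start: joints at [-1.221, 0.411, -0.013, 1.596, 0.006, 1.134, -0.082], TCP at [0.254, 0.571, 0.215] pointing down, gripper open.
Joint ranges: [-2.95, 2.95], [-0.29, 1.99], [-1.47, 1.44], [0.14, 2.54], [-1.03, 4.17], [0.13, 1.85], [-2.86, 2.86]. Speed limits (rad/s): [2.39, 2.39, 3.01, 3.01, 3.14, 3.14, 3.14].

INTERFACE

Orientations are given as a unit quaternion [x, y, z, w].
In Python, from workcell import sensors, viewer, ctrl gives the robot as it stands.
- The arm moves only by the shell command python3 -m creep 'ROWS' [FORCE]. ROWS is JSON, a list of rows, each a list of 7 numbers: the shift along the tool's x, y, z in cm, then the turn, a rotation vector about the tool's x, y, z in degrees, then the finger opening in cm, from 0 to 8.78. A call has 1 to 12 rows; each row shifts and turns the commanded pose from where the row before left it, along the tool's axes as they then stand; what a row does not reach is not made up. A row lasts 1/10 s, in which the tool goes at most 50 mm and 8.59 degrees, less where a joint would pass 70% of its speed; a pose out of reach is approached as far as the arm can. A call with a gripper value outside its range is refused whole. The fingers move at their own pace and stop on an object; FORCE is the grip in N (left out, the last holds). Time passes only in rows, so rows that do not move let the fingers close. It gives the time, the measured TCP pose, the force and the opening at its end, in the units of the state.
- sensors.observe(): the state, without advancing time (a new reading comes with each control period).
- viewer.get_image(name): name is "scene" or "top" or "wrist"; returns (picture, depth): 400x640x3 uint8, blue, green, red; 400x640 float32, m along the optical axis (not along the pixel's ray), 0 where there is no reading.
- viewer.camera_info(name): a dict with "intrinsics" (3x3 intrinsics, pixels), "xyz" and "orientation" of the camera in the world. Camera axes: x right, y up, looking along -z (the intrinsics and any distortion apply to the point x, -y, -z); pixel columns grow to the right and rows downward; lengths in m; the calibration is good to about 2 mm. A picture is of the moment at which its call begins: read the wrist's pose just before it. camera_info takes no time and is no camera call; for the wrist camera it gives the pose at the moment of the call.
- ctrl.job_done(): hands the job in, once; it reports no verdict.
The state is a dict: "time": time; "joints": joint angles; "qd": joint speeds; "joint_torque": joint torques, N m; "tcp_pos": TCP position; "eef_rot": TCP orientation; "wrist_force": force on the tool from outside, world axes, zero at the start; "wrist_torque": the same for the moment, N m; "gripper_width": opening from 0.0 (shut) to 1.0 (fully open).
Only numpy, scipy, OpenCV 4.12 (cv2) and the standard library are available. Lean on these libraries where they do the work, as an engineer would, in place of code of your own. Each camera call takes 0.05 s, during which the arm holds its last target. There are 200 camera calls.

## Working session

There is one attempt and no reset: what is moved stays moved. The work goes in short steps, Python scripts to look and compute and a shell command to move; the robot and the scene stay as the last step left them, time stands still between calls to the robot, and variables do not carry over. Pictures are saved under pics/ and viewed, about 8 in all and at most 12, crops included, and the job is handed in when it is done.

```bash
mkdir -p pics; ls
python3 - <<'E'
from workcell import sensors, viewer, ctrl
import cv2, numpy as np
s=sensors.observe(); print({k:np.round(v,3).tolist() for k,v in s.items()}, ctrl.finger_overhang)
for n in("scene","top"):
    im,d=viewer.get_image(n); cv2.imwrite(f"pics/{n}0.png",im); np.save(f"pics/{n}0.npy",d)
    print(n,viewer.camera_info(n))
E
```

```text
pics
{'time': 0.0, 'joints': [-1.221, 0.412, -0.013, 1.597, 0.006, 1.134, -0.082], 'qd': [-0.001, 0.003, -0.001, 0.001, -0.0, -0.001, 0.0], 'joint_torque': [-0.0, -58.795, 0.641, -29.107, -0.054, 0.019, 0.0], 'tcp_pos': [0.253, 0.571, 0.214], 'eef_rot': [0.692, -0.147, 0.147, -0.691], 'wrist_force': [-0.554, -0.853, 0.564], 'wrist_torque': [0.019, 0.017, 0.019], 'gripper_width': 0.999} 0.017
scene {'intrinsics': array([[492.10403   ,   0.        , 316.04719912],
       [  0.        , 492.10403   , 194.90737918],
       [  0.        ,   0.        ,   1.        ]]), 'xyz': array([ 0.14763491, -0.49774055,  0.86979723]), 'orientation': array([ 0.34040532, -0.1344578 , -0.35441431,  0.8604858 ])}
top {'intrinsics': array([[369.79030566,   0.        , 319.60240242],
       [  0.        , 369.79030566, 197.26268162],
       [  0.        ,   0.        ,   1.        ]]), 'xyz': array([ 0.54752927, -0.00498721,  0.9624593 ]), 'orientation': array([ 0.02966379, -0.0360894 , -0.70030663,  0.71231189])}
```

View pics/top0.png

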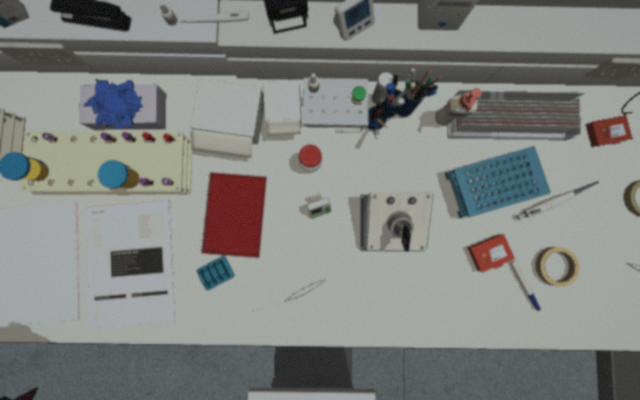

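View pics/scene0.png

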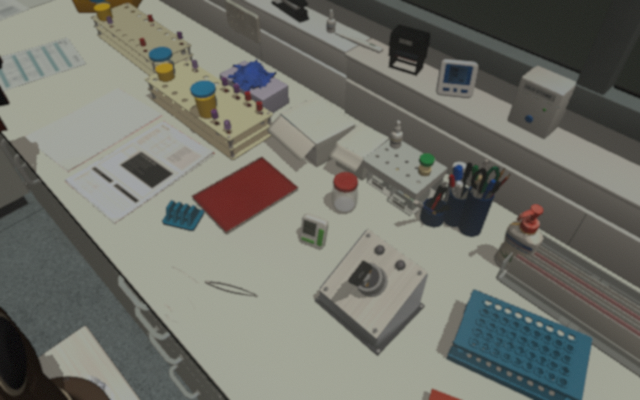

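The top view shows the key box at about (400,222), with the key's black head at (405,237). The book is at (235,215), the timer at (318,206) and the jar at (310,157). The scene view has the lock at about (368,278).

```bash
cat > h.py <<'E'
from workcell import sensors, viewer, ctrl
import cv2, numpy as np
from scipy.spatial.transform import Rotation as R
def cam(n): 
    c=viewer.camera_info(n); return c["intrinsics"],c["xyz"],R.from_quat(c["orientation"]).as_matrix()
def ray(c,u,v):
    K,p,M=c; return p, M@np.array([(u-K[0,2])/K[0,0],-(v-K[1,2])/K[1,1],-1])
def atz(c,u,v,z): p,r=ray(c,u,v); return p+r*(z-p[2])/r[2]
def dep(c,u,v,d): p,r=ray(c,u,v); return p+r*d
def cloud(c,d):
    v,u=np.mgrid[:d.shape[0],:d.shape[1]]; K,p,M=c
    q=np.stack([(u-K[0,2])/K[0,0]*d,-(v-K[1,2])/K[1,1]*d,-d],-1); return p+q@M.T
E
python3 - <<'E'
from h import *
for n,b in(("top",(350,180,445,260)),("scene",(300,220,440,360))):
    im=cv2.imread(f"pics/{n}0.png"); x0,y0,x1,y1=b
    cv2.imwrite(f"pics/{n}c.png",cv2.resize(im[y0:y1,x0:x1],None,fx=4 if n=="scene" else 6,fy=4 if n=="scene" else 6,interpolation=cv2.INTER_CUBIC))
    c=cam(n); P=cloud(c,np.load(f"pics/{n}0.npy"))
    hsv=cv2.cvtColor(im,cv2.COLOR_BGR2HSV)
    red=((hsv[...,0]<8)|(hsv[...,0]>172))&(hsv[...,1]>140)
    m=red&(P[...,2]<.03)&(P[...,1]>.0)&(P[...,2]>-.01)
    k,l,st,ce=cv2.connectedComponentsWithStats(m.astype(np.uint8)); i=1+np.argmax(st[1:,4]); 
    ys,xs=np.where(l==i); r=cv2.minAreaRect(np.stack([xs,ys],1).astype(np.float32))
    print(n,"book",[atz(c,*q,.011).round(3).tolist() for q in cv2.boxPoints(r)],atz(c,*r[0],.011), np.median(P[l==i][:,2]))
    # box region
    sub=np.zeros(m.shape,bool); sub[y0:y1,x0:x1]=1
    Q=P[sub&(P[...,2]>.04)]
    print("box ext",Q.min(0),Q.max(0))
    blk=sub&(hsv[...,2]<50)&(P[...,2]>.11); print("black",blk.sum(),P[blk].mean(0) if blk.any() else 0, P[blk].max(0),P[blk].min(0))
E
```

```text
top book [[0.493, 0.282, 0.011], [0.697, 0.27, 0.011], [0.684, 0.129, 0.011], [0.481, 0.143, 0.011]] [0.58795668 0.20605898 0.011     ] 0.011303916508712541
box ext [ 0.50507074 -0.2771938   0.04017277] [ 0.64352505 -0.00498721  0.9624593 ]
black 157 [ 0.54241025 -0.19797701  0.15471052] [ 0.56626041 -0.18585097  0.17810049] [ 0.51356584 -0.21528929  0.11007136]
scene book [[0.493, 0.28, 0.011], [0.734, 0.276, 0.011], [0.683, 0.13, 0.011], [0.462, 0.145, 0.011]] [0.58718545 0.20517391 0.011     ] 0.012932959886572282
box ext [ 0.14763491 -0.49774055  0.04005241] [0.64524794 0.01535271 0.86979723]
black 138 [ 0.53097127 -0.20616768  0.15710041] [ 0.55736255 -0.20019522  0.17826987] [ 0.50955449 -0.20880794  0.1343832 ]
```

View pics/topc.png

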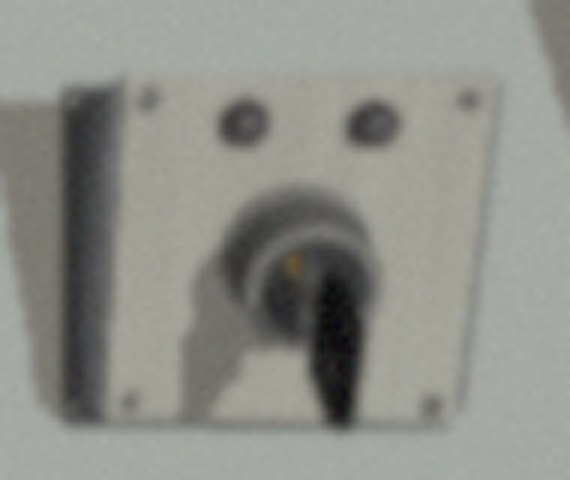

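View pics/scenec.png

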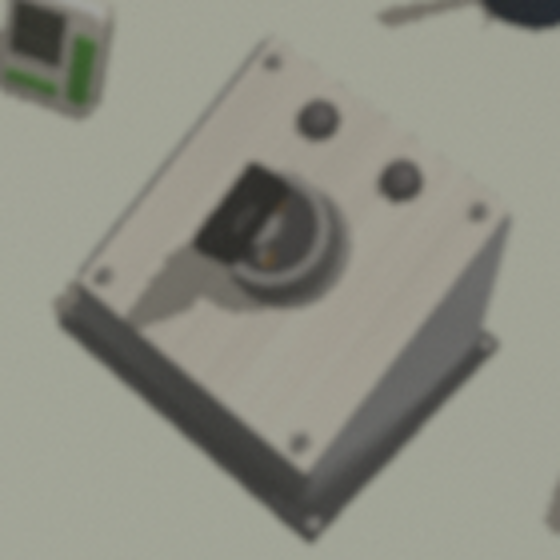

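Run:
```python
from h import *
T=[(374.7,196.3),(428.3,196.7),(371.7,247),(422,247.5)]
S=[(368,235.5),(419.5,273),(325.5,288.75),(375,330.5)]
ct,cs=cam("top"),cam("scene"); W=[]
for a,b in zip(T,S):
    p,r=ray(ct,*a); q,s=ray(cs,*b)
    A=np.stack([r,-s],1); t=np.linalg.lstsq(A,q-p,rcond=None)[0]
    W.append((p+r*t[0]+q+s*t[1])/2); print(W[-1].round(4), "gap",np.linalg.norm(p+r*t[0]-q-s*t[1]).round(4))
W=np.array(W)
ex=(W[0]+W[1]-W[2]-W[3]);ex/=np.linalg.norm(ex); ey=(W[0]+W[2]-W[1]-W[3]); ey-=ex*(ey@ex); ey/=np.linalg.norm(ey); ez=np.cross(ex,ey)
yaw=np.arctan2(ex[1]-0,ex[0]); yaw2=np.arctan2(-ey[0],ey[1]); print("ez",ez,"tilt",np.degrees(np.arccos(ez[2])),"yaw",np.degrees([yaw,yaw2]))
C=W.mean(0); print("C",C,"sizes",np.linalg.norm(W[0]-W[1]),np.linalg.norm(W[0]-W[2]))
# nominal frame with tilt 26
y=(yaw+yaw2)/2; F=R.from_euler("zy",[y,-np.radians(26)]).as_matrix()  # x up-slope
print(F)
for n,c,b in(("top",ct,(350,180,445,260)),("scene",cs,(300,220,440,360))):
    P=cloud(c,np.load(f"pics/{n}0.npy")); x0,y0,x1,y1=b
    Q=(P[y0:y1,x0:x1].reshape(-1,3)-C)@F
    pan=(abs(Q[:,0])<.065)&(abs(Q[:,1])<.06)&(abs(Q[:,2])<.012); z0=np.median(Q[pan,2])
    near=np.hypot(Q[:,0],Q[:,1])<.06
    for lo,hi in((.028,.042),(.05,.12)):
        k=near&(Q[:,2]-z0>lo)&(Q[:,2]-z0<hi); q=Q[k]
        print(n,"z0",z0.round(4),lo,k.sum(),"mean",q.mean(0).round(4),"min",q.min(0).round(4),"max",q.max(0).round(4))
```

```text
[ 0.6314 -0.1394  0.1135] gap 0.0005
[ 0.6325 -0.2634  0.1137] gap 0.0001
[ 0.5128 -0.1412  0.0574] gap 0.0
[ 0.5139 -0.2643  0.0566] gap 0.0009
ez [-0.43071478 -0.00610817  0.90246743] tilt 25.515679828755694 yaw [0.63872514 0.67096645]
C [ 0.5726671  -0.20207855  0.08530177] sizes 0.12397358211619407 0.13124849098679922
[[ 0.89873534 -0.01027229 -0.43837115]
 [ 0.01142897  0.99993469  0.        ]
 [ 0.43834252 -0.00501013  0.89879405]]
top z0 -0.0016 0.028 285 mean [0.0056 0.0038 0.0323] min [-0.0245 -0.0251  0.0264] max [0.0275 0.0274 0.0397]
top z0 -0.0016 0.05 208 mean [-0.0004  0.0031  0.0801] min [-0.0269 -0.0047  0.0492] max [0.0191 0.0101 0.096 ]
scene z0 -0.001 0.028 361 mean [ 0.0029 -0.011   0.0328] min [-0.0251 -0.0267  0.027 ] max [0.0283 0.0136 0.0375]
scene z0 -0.001 0.05 356 mean [-0.0039 -0.0034  0.0804] min [-0.0277 -0.0095  0.0491] max [0.0194 0.0051 0.0977]
```

```bash
cat >> h.py <<'E'
F=R.from_euler("zy",[np.radians(.655),-np.radians(26)]).as_matrix()
C=np.array([.5727,-.2021,.0853])
def axis_pt(h,x=.001,y=.0005): return C+F@np.array([x,y,.033+h])   # h above lock disc
def goal(p,M):
    s=sensors.observe(); T=R.from_quat(s["eef_rot"]).as_matrix()
    d=np.asarray(p)-s["tcp_pos"]; rv=R.from_matrix(T.T@M).as_rotvec()
    print("t",round(s["time"],2),"shift now-axes cm",(T.T@d*100).round(2),"| turn deg",np.degrees(rv).round(1),"| shift goal-axes cm",(M.T@d*100).round(2))
    print("q",np.round(s["joints"],2),"f",np.round(s["wrist_force"],1),"m",np.round(s["wrist_torque"],2),"w",round(s["gripper_width"]*88,1))
def M(sg=1,deg=0): # tool y=-axis, z=sg*F_y ; deg clockwise plug angle
    y=-F[:,2]; z=sg*F[:,1]; return np.stack([np.cross(y,z),y,z],1)@R.from_rotvec([0,np.radians(deg),0]).as_matrix()
E
python3 - <<'E'
from h import *
print(R.from_quat(sensors.observe()["eef_rot"]).as_matrix().round(2))
for s in(1,-1): goal(axis_pt(.12),M(s))
E
```

```text
[[ 0.91 -0.    0.41]
 [-0.41 -0.    0.91]
 [ 0.   -1.   -0.  ]]
t 0.1 shift now-axes cm [ 54.47  -0.86 -60.33] | turn deg [  5.4 -24.1 -25.7] | shift goal-axes cm [ 22.28  10.25 -77.5 ]
q [-1.22  0.41 -0.01  1.6   0.01  1.13 -0.08] f [-0.1 -0.4  0.6] m [-0.01  0.02 -0.  ] w 88.1
t 0.1 shift now-axes cm [ 54.47  -0.86 -60.33] | turn deg [ 35.2 151.9   7.4] | shift goal-axes cm [-22.28  10.25  77.5 ]
q [-1.22  0.41 -0.01  1.6   0.01  1.13 -0.08] f [-0.1 -0.4  0.6] m [-0.01  0.02 -0.  ] w 88.1
```

```bash
python3 -m creep '[[2.7,-0.4,-3,0,0,0,6],[2.7,-0.4,-3,0,0,0,6],[2.7,-0.4,-3,0,0,0,6],[2.7,-0.4,-3,0,0,0,6],[2.7,-0.4,-3,0,0,0,6],[2.7,-0.4,-3,0,0,0,6],[2.7,-0.4,-3,0,0,0,6],[2.7,-0.4,-3,0,0,0,6],[2.7,-0.4,-3,0,0,0,6],[2.7,-0.4,-3,0,0,0,6]]' 20
python3 -m creep '[[2.7,0,-3,0,0,0,6],[2.7,0,-3,0,0,0,6],[2.7,0,-3,0,0,0,6],[2.7,0,-3,0,0,0,6],[2.7,0,-3,0,0,0,6],[2.7,0,-3,0,0,0,6],[2.7,0,-3,0,0,0,6],[2.7,0,-3,0,0,0,6],[2.7,0,-3,0,0,0,6],[0,0,0,0,0,0,6]]'
python3 -c "
from h import *
goal(axis_pt(.12),M(-1))"
```

```text
time: 1.1
tcp_pos: [0.3787, 0.1858, 0.2546]
eef_rot: [-0.692, 0.147, -0.147, 0.692]
wrist_force: [1.1, 0.3, 0.3]
gripper_width: 0.684
time: 2.1
tcp_pos: [0.4913, -0.1632, 0.2544]
eef_rot: [0.692, -0.149, 0.149, -0.69]
wrist_force: [-0.8, -0.6, 0.0]
gripper_width: 0.68
t 2.1 shift now-axes cm [ 2.97  3.13 -2.86] | turn deg [ 35.  151.6   7.6] | shift goal-axes cm [0.04 3.47 3.84]
q [-0.29  0.2   0.61  1.83 -0.12  1.14  1.51] f [-0.8 -0.6  0. ] m [0.03 0.02 0.05] w 59.8
```

```bash
python3 -m creep '[[0,0,0,1.84,7.98,0.4,6],[0,0,0,1.84,7.98,0.4,6],[0,0,0,1.84,7.98,0.4,6],[0,0,0,1.84,7.98,0.4,6],[0,0,0,1.84,7.98,0.4,6],[0,0,0,1.84,7.98,0.4,6],[0,0,0,1.84,7.98,0.4,6],[0,0,0,1.84,7.98,0.4,6],[0,0,0,1.84,7.98,0.4,6],[0,0,0,1.84,7.98,0.4,6]]'
python3 -m creep '[[0,0,0,1.84,7.98,0.4,6],[0,0,0,1.84,7.98,0.4,6],[0,0,0,1.84,7.98,0.4,6],[0,0,0,1.84,7.98,0.4,6],[0,0,0,1.84,7.98,0.4,6],[0,0,0,1.84,7.98,0.4,6],[0,0,0,1.84,7.98,0.4,6],[0,0,0,1.84,7.98,0.4,6],[0,0,0,1.84,7.98,0.4,6],[0,0,0,0,0,0,6]]'
python3 -c "
from h import *
goal(axis_pt(.12),M(-1))
c=cam('wrist');im,d=viewer.get_image('wrist');cv2.imwrite('pics/w1.png',im);np.save('pics/w1.npy',d)
P=cloud(c,d);Q=(P-C)@F
import sys
near=(np.hypot(Q[...,0],Q[...,1])<.045)&(d>0)
for lo,hi in((.024,.042),(.053,.12)):
    q=Q[near&(Q[...,2]>lo)&(Q[...,2]<hi)]
    print(len(q), *(np.percentile(q,[1,50,99],axis=0).round(4).tolist() if len(q) else []))
"
```

```text
time: 3.1
tcp_pos: [0.4908, -0.1571, 0.2542]
eef_rot: [-0.32, 0.555, -0.552, 0.534]
wrist_force: [-0.4, -0.3, -0.0]
gripper_width: 0.682
time: 4.1
tcp_pos: [0.4906, -0.1562, 0.2542]
eef_rot: [0.153, 0.691, -0.688, 0.164]
wrist_force: [0.5, 0.1, 0.1]
gripper_width: 0.681
t 4.1 shift now-axes cm [-0.02  3.44  4.56] | turn deg [0.4 0.1 0.1] | shift goal-axes cm [-0.02  3.48  4.54]
q [-0.35 -0.11  0.63  2.19 -0.12  0.61 -1.18] f [0.5 0.1 0.1] m [0.01 0.57 0.05] w 59.9
1208 [-0.0233, -0.0226, 0.0249] [0.0058, 0.0098, 0.032] [0.0264, 0.0285, 0.0341]
855 [-0.0276, -0.0032, 0.0558] [-0.0014, 0.0044, 0.0905] [0.0185, 0.0082, 0.0949]
```

View pics/w1.png

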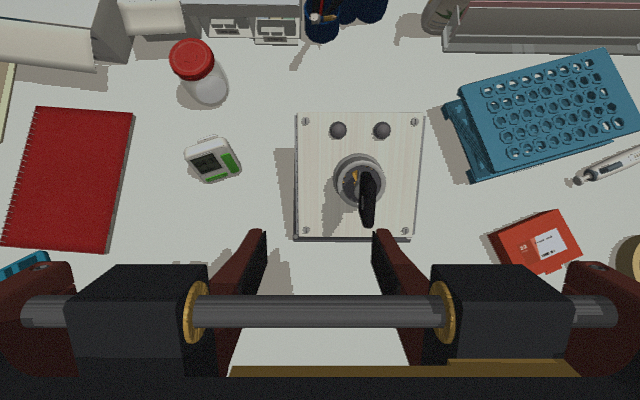

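Wrist view: the lock is at about (360,185) and the key head at (367,197). The head's plate runs up and down the slope, and its centre is about 1.5 mm to +y of the lock axis I estimated. I'll move onto the axis and go down.

```bash
python3 -m creep '[[0,0,2.2,0,0,0,6],[0,0,2.2,0.4,0,0,6],[0,1.7,0,0,0,0,6],[0,1.7,0,0,0,0,6],[0,0,0,0,0,0,6]]'
python3 -c "
from h import *
goal(axis_pt(.04,y=.0015),M(-1))"
```

```text
time: 4.65
tcp_pos: [0.5064, -0.2015, 0.2222]
eef_rot: [-0.15, -0.687, 0.691, -0.165]
wrist_force: [-0.4, 0.5, 0.8]
gripper_width: 0.678
t 4.65 shift now-axes cm [-0.09  7.91 -0.09] | turn deg [-0.   0.5  0.2] | shift goal-axes cm [-0.05  7.91 -0.09]
q [-0.35  0.03  0.79  2.17 -0.39  0.57 -0.82] f [-0.4  0.5  0.8] m [-0.    0.55  0.04] w 59.7
```

```bash
python3 -m creep '[[0,2.2,-0.1,0,0,0,6],[-0.1,2.2,0,0,0,0,6],[0,2.0,0,0,0.5,0,6],[0,1.5,0,0,0,0,6],[0,0,0,0,0,0,6],[0,0,0,0,0,0,0.6],[0,0,0,0,0,0,0.6],[0,0,0,0,0,0,0.6],[0,0,0,0,0,0,0.6],[0,0,0,0,0,0,0.6],[0,0,0,0,0,0,0.6],[0,0,0,0,0,0,0.6]]' 15
python3 -c "
from h import *
goal(axis_pt(.04,y=.0015),M(-1))"
```

```text
time: 5.85
tcp_pos: [0.5423, -0.201, 0.1535]
eef_rot: [-0.157, -0.688, 0.69, -0.161]
wrist_force: [0.5, -0.2, 0.7]
gripper_width: 0.129
t 5.85 shift now-axes cm [ 0.16  0.17 -0.04] | turn deg [-0.1 -0.3  0. ] | shift goal-axes cm [ 0.16  0.17 -0.05]
q [-0.22  0.24  0.69  2.19 -0.8   0.47 -0.47] f [ 0.5 -0.2  0.7] m [-0.02  0.52  0.02] w 11.3
```

```bash
python3 -m creep '[[0,0,0,0,0,0,2],[0,0,0,0,0,0,2],[0.16,0,0,0,0,0,2],[0,0,0,0,0,0,2],[0,0,0,0,0,0,0.6],[0,0,0,0,0,0,0.6],[0,0,0,0,0,0,0.6],[0,0,0,0,0,0,0.6]]' 30
python3 -c "
from h import *
goal(axis_pt(.04,y=.0015),M(-1))"
python3 -m creep '[[0,0,0,0,6,0,0.6],[0,0,0,0,6,0,0.6],[0,0,0,0,6,0,0.6],[0,0,0,0,6,0,0.6],[0,0,0,0,6,0,0.6],[0,0,0,0,6,0,0.6],[0,0,0,0,0,0,0.6]]'
python3 -c "
from h import *
goal(axis_pt(.04,y=.0015),M(-1,45))"
```

```text
time: 6.65
tcp_pos: [0.5408, -0.201, 0.1527]
eef_rot: [-0.156, -0.688, 0.69, -0.161]
wrist_force: [0.1, 0.0, 0.5]
gripper_width: 0.122
t 6.65 shift now-axes cm [-0.01  0.16 -0.04] | turn deg [-0.1 -0.3  0. ] | shift goal-axes cm [-0.01  0.16 -0.04]
q [-0.22  0.24  0.69  2.19 -0.8   0.47 -0.46] f [0.1 0.  0.5] m [-0.03  0.54  0.  ] w 10.7
time: 7.35
tcp_pos: [0.5409, -0.2014, 0.1528]
eef_rot: [0.363, 0.704, -0.608, -0.06]
wrist_force: [-0.1, -1.9, 0.4]
gripper_width: 0.119
t 7.35 shift now-axes cm [ 0.05  0.16 -0.07] | turn deg [-0.1  8.6 -0. ] | shift goal-axes cm [ 0.06  0.16 -0.06]
q [-0.33  0.26  0.83  2.2  -0.88  0.5  -1.02] f [-0.1 -1.9  0.4] m [-0.28  0.6  -0.18] w 10.4
```

```bash
cat > st.py <<'E'
from h import *
s=sensors.observe(); T=R.from_quat(s["eef_rot"]).as_matrix()
rv=np.degrees(R.from_matrix(M(-1).T@T).as_rotvec()); q=(np.array(s["tcp_pos"])-C)@F
print("t",round(s["time"],2),"turn",rv.round(1),"panel mm",((q-[0.001,.0015,.033])*1000).round(1),"f(tool)",(T.T@s["wrist_force"]).round(1),"m(tool)",(T.T@s["wrist_torque"]).round(2),"w",round(s["gripper_width"]*88,1),"q7",round(s["joints"][6],2))
E
python3 st.py
python3 -m creep '[[0,0,0,0,4,0,0.6],[0,0,0,0,3,0,0.6],[0,0,0,0,0,0,0.6]]'>/dev/null; python3 st.py
python3 -m creep '[[0,0,0,0,2.5,0,0.6],[0,0,0,0,0,0,0.6]]'>/dev/null; python3 st.py
```

```text
t 7.35 turn [ 0.1 36.4 -0. ] panel mm [ 0.  -0.8 41.6] f(tool) [-1.2 -0.3  1.5] m(tool) [ 0.62  0.04 -0.3 ] w 10.4 q7 -1.02
t 7.65 turn [ 0.1 43.2  0. ] panel mm [-0.1 -0.9 41.6] f(tool) [-0.5  0.7  2.1] m(tool) [ 0.78 -0.02 -0.1 ] w 10.6 q7 -1.12
t 7.85 turn [ 0.1 45.6 -0. ] panel mm [-0.1 -0.9 41.6] f(tool) [-2.4  0.3  2.4] m(tool) [ 0.86 -0.03 -0.07] w 10.5 q7 -1.16
```

```bash
python3 -m creep '[[0,0,0,0,2,0,0.6],[0,0,0,0,0,0,0.6]]'>/dev/null; python3 st.py
python3 -m creep '[[0,0,0,0,2,0,0.6],[0,0,0,0,0,0,0.6]]'>/dev/null; python3 st.py
```

```text
t 8.05 turn [ 0.1 47.6  0. ] panel mm [-0.  -0.8 41.6] f(tool) [-0.4  0.8  2.7] m(tool) [ 0.93 -0.08  0.02] w 10.7 q7 -1.19
t 8.25 turn [ 0.1 49.6  0. ] panel mm [ 0.2 -0.7 41.6] f(tool) [-3.2  0.8  1.4] m(tool) [ 0.81 -0.15  0.18] w 10.8 q7 -1.22
```

```bash
python3 -m creep '[[0,0,0,0,2,0,0.6],[0,0,0,0,0,0,0.6]]'>/dev/null; python3 st.py
python3 -m creep '[[0,0,0,0,2,0,0.6],[0,0,0,0,0,0,0.6]]'>/dev/null; python3 st.py
```

```text
t 8.45 turn [ 0.1 51.6  0. ] panel mm [ 0.1 -0.8 41.6] f(tool) [-2.7  1.5  2.4] m(tool) [ 0.88 -0.42  0.32] w 11.1 q7 -1.25
t 8.65 turn [ 0.1 53.6  0. ] panel mm [ 0.1 -0.8 41.6] f(tool) [-3.1  0.3  2.9] m(tool) [ 0.94 -0.61  0.41] w 11.1 q7 -1.28
```

The torque has risen to about 0.6 N·m while the angle keeps going, so the key is at the stop. Now I'll turn back.

```bash
python3 -m creep '[[0,0,0,0,-7,0,0.6],[0,0,0,0,-7,0,0.6],[0,0,0,0,-7,0,0.6],[0,0,0,0,-7,0,0.6],[0,0,0,0,-7,0,0.6],[0,0,0,0,-7,0,0.6],[0,0,0,0,-7,0,0.6],[0,0,0,0,-7,0,0.6],[0,0,0,0,-7,0,0.6],[0,0,0,0,-5,0,0.6],[0,0,0,0,0,0,0.6]]'>/dev/null; python3 st.py
python3 -m creep '[[0,-0.2,0,0,0,0,0.6],[0,-0.2,0,0,0,0,0.6],[0,0,0,0,0,0,0.6]]'>/dev/null; python3 st.py
```

```text
t 9.75 turn [  0.  -14.4  -0. ] panel mm [-0.1 -0.1 41.7] f(tool) [ 0.5 -0.7  0.6] m(tool) [ 0.18  0.01 -0.67] w 10.3 q7 -0.24
t 10.05 turn [ -0.  -14.2  -0.1] panel mm [-0.8  0.4 45.2] f(tool) [0.9 9.1 0.1] m(tool) [ 0.31 -0.02 -0.58] w 10.5 q7 -0.26
```

```bash
python3 -m creep '[[0,0.3,0,0,0,0,0.6],[0,0,0,0,-3,0,0.6],[0,-0.35,0,0,0,0,0.6],[0,0,0,0,0,0,0.6]]'>/dev/null; python3 st.py
python3 -m creep '[[0,0.35,0,0,0,0,0.6],[0,0,0,0,-3,0,0.6],[0,-0.35,0,0,0,0,0.6],[0,0,0,0,0,0,0.6]]'>/dev/null; python3 st.py
```

```text
t 10.45 turn [  0.  -17.2  -0. ] panel mm [-0.1 -0.4 46.4] f(tool) [ 1.8 -3.6  0.1] m(tool) [-0.09 -0.12 -1.05] w 10.5 q7 -0.22
t 10.85 turn [  0.  -20.1  -0. ] panel mm [-0.  -0.3 46.3] f(tool) [ 1.3 -0.1  0. ] m(tool) [-0.22 -0.   -0.75] w 10.7 q7 -0.17
```

```bash
python3 -m creep '[[0,-0.3,0,0,0,0,0.6],[0,0,0,0,0,0,0.6]]'>/dev/null; python3 st.py
```

```text
t 11.05 turn [  0.  -20.2  -0. ] panel mm [ 0.  -0.3 49.4] f(tool) [ 1.7 -1.2  0.2] m(tool) [-0.24 -0.01 -0.76] w 10.8 q7 -0.18
```

```bash
python3 -m creep '[[0,-0.4,0,0,0,0,0.6],[0,-0.4,0,0,0,0,0.6],[0,0,0,0,0,0,0.6]]'>/dev/null; python3 st.py; python3 -c "
from h import *
im,d=viewer.get_image('wrist');cv2.imwrite('pics/w2.png',im)
im2,d=viewer.get_image('scene');cv2.imwrite('pics/s2.png',np.hstack([im[80:380,130:530],cv2.resize(im2[200:350,270:470],(400,300))]))"
```

```text
t 11.35 turn [  0.  -20.2  -0. ] panel mm [ 0.2 -0.3 57.6] f(tool) [ 0.6  0.2 -1.5] m(tool) [-0.25 -0.03 -0.6 ] w 10.6 q7 -0.21
```

View pics/s2.png

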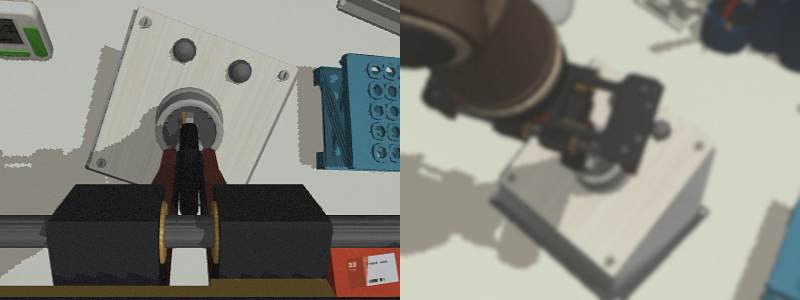

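The wrist view shows the head still between the fingers, with no pull force. I'll draw the key fully out and check it has come along.

```bash
python3 -m creep '[[0,-0.5,0,0,0,0,0.6],[0,-0.5,0,0,0,0,0.6],[0,-0.5,0,0,0,0,0.6],[0,-0.5,0,0,0,0,0.6],[0,-0.5,0,0,0,0,0.6],[0,-1.5,0,0,0,0,0.6],[0,-2.5,0,0,0,0,0.6],[0,-2.5,0,0,0,0,0.6],[0,0,0,0,0,0,0.6]]'>/dev/null; python3 st.py; python3 -c "
from h import *
im,d=viewer.get_image('wrist')
im2,d=viewer.get_image('scene');cv2.imwrite('pics/s3.png',np.hstack([im[80:380,130:530],cv2.resize(im2[150:350,230:500],(400,300))]))"
```

```text
t 12.35 turn [  0.1 -20.2   0.2] panel mm [  1.7  -1.3 149.7] f(tool) [-0.   0.6 -0. ] m(tool) [-0.23  0.01 -0.55] w 11.0 q7 -0.61
```

View pics/s3.png

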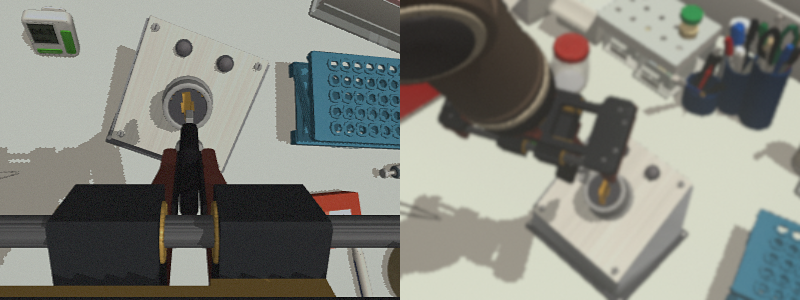

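The key is out: its brass bit shows clear of the disc at (188,103) and, in the scene crop, at (605,190). Next I'll carry it to the book.

```bash
cat >> h.py <<'E'
def B(a):
    a=np.radians(a); y=np.array([np.sin(a),0,-np.cos(a)]); z=np.array([0,-1.,0]); return np.stack([np.cross(y,z),y,z],1)
def tipgoal(tip,a): goal(np.array(tip)-.069*B(a)[:,1],B(a))
E
python3 -c "
from h import *
tipgoal([.62,.205,.15],55)"
```

```text
t 12.45 shift now-axes cm [-17.82   8.27 -36.6 ] | turn deg [ 5.3 20.5 28.6] | shift goal-axes cm [  0.86   8.97 -40.55]
q [-0.31 -0.04  0.72  2.16 -0.26  0.61 -0.6 ] f [ 0.2 -0.  -0.3] m [0.01 0.65 0.05] w 10.8
```

```bash
python3 -m creep '[[0,0,0,1.06,4.1,5.72,0.6],[0,0,0,1.06,4.1,5.72,0.6],[0,0,0,1.06,4.1,5.72,0.6],[0,0,0,1.06,4.1,5.72,0.6],[0,0,0,1.06,4.1,5.72,0.6],[0,0,0,0,0,0,0.6]]'>/dev/null
python3 -c "
from h import *
tipgoal([.62,.205,.15],55)"
```

```text
t 13.05 shift now-axes cm [  2.63   9.13 -39.63] | turn deg [-0.7  0.6  4.8] | shift goal-axes cm [  3.81   9.35 -39.48]
q [-0.55 -0.29  0.94  2.44 -1.03  0.13 -0.11] f [ 0.7  0.1 -0.8] m [ 0.05  0.95 -0.01] w 11.0
```

```bash
python3 -m creep '[[0.5,1.1,-4,0,0,0,0.6],[0.5,1.1,-4,0,0,0,0.6],[0.5,1.1,-4,0,0,0,0.6],[0.5,1.1,-4,0,0,0,0.6],[0.5,1.1,-4,0,0,0,0.6],[0.5,1.1,-4,0,0,0,0.6],[0.2,1.1,-4,0,0,0,0.6],[0,1.1,-4,0,0,0,0.6],[0,1.1,-4,0,0,0,0.6],[0,1.1,-4,0,0,0,0.6],[0,0,0,0,0,0,0.6]]'>/dev/null
python3 -c "
from h import *
print(sensors.observe()['tcp_pos'])
tipgoal([.66,.205,.08],55)"
```

```text
[0.52591937 0.0675026  0.27905197]
t 14.15 shift now-axes cm [  6.2   16.72 -13.63] | turn deg [1.  1.3 7.5] | shift goal-axes cm [  8.61  15.5  -13.75]
q [ 1.01 -0.29 -1.13  2.37 -1.03  0.13 -0.79] f [ 0.3 -0.6  0. ] m [-0.07  0.93 -0.08] w 10.8
```

```bash
python3 -m creep '[[0.6,1.7,-1.4,0,0,0,0.6],[0.6,1.7,-1.4,0,0,0,0.6],[0.6,1.7,-1.4,0,0,0,0.6],[0.6,1.7,-1.4,0,0,0,0.6],[0.6,1.7,-1.4,0,0,0,0.6],[0.6,1.7,-1.4,0,0,0,0.6],[0.6,1.7,-1.4,0,0,0,0.6],[0.6,1.7,-1.4,0,0,0,0.6],[0,0,0,0,0,0,0.6]]'>/dev/null
python3 -c "
from h import *
print(sensors.observe()['tcp_pos'])
tipgoal([.66,.205,.08],55)"
```

```text
[0.52622565 0.13815368 0.24720636]
t 15.05 shift now-axes cm [ 3.27 14.96 -5.73] | turn deg [ 4.   0.7 10.7] | shift goal-axes cm [ 6.02 13.65 -6.68]
q [ 1.22 -0.29 -1.47  2.34 -1.03  0.13 -0.9 ] f [ 0.7 -0.2 -0.6] m [-0.05  0.91  0.06] w 10.7
```

Several joints are at their limits, so I'll reduce the tilt, let the arm relax, and aim again.

```bash
python3 -m creep '[[0,0,0,0,0,-7,0.6],[0,0,0,0,0,-7,0.6],[0,0,0,0,0,-7,0.6],[0,0,0,0,0,-7,0.6],[0,0,0,0,0,-7,0.6],[0,0,0,0,0,0,0.6]]'>/dev/null
python3 -c "
from h import *
print(sensors.observe()['tcp_pos'])
tipgoal([.66,.205,.10],10);tipgoal([.66,.205,.10],30)"
```

```text
[0.46797056 0.12510619 0.28777179]
t 15.65 shift now-axes cm [-14.57  16.87  -5.88] | turn deg [ 4.3  3.5 -5.4] | shift goal-axes cm [-15.65  14.93  -7.99]
q [ 1.42 -0.29 -1.46  1.98 -0.43  0.95 -1.37] f [-0.6 -0.7  0.1] m [-0.13  0.38 -0.02] w 11.0
t 15.65 shift now-axes cm [-12.19  17.07  -6.  ] | turn deg [ 4.8  2.7 14.6] | shift goal-axes cm [-7.24 18.96 -7.99]
q [ 1.42 -0.29 -1.46  1.98 -0.43  0.95 -1.37] f [-0.6 -0.7  0.1] m [-0.13  0.38 -0.02] w 11.0
```

```bash
python3 -m creep '[[-1.8,1.7,-0.7,0.5,0.4,0,0.6],[-1.8,1.7,-0.7,0.5,0.4,0,0.6],[-1.8,1.7,-0.7,0.5,0.4,0,0.6],[-1.8,1.7,-0.7,0.5,0.4,0,0.6],[-1.8,1.7,-0.7,0.5,0.4,0,0.6],[-1.8,1.7,-0.7,0.5,0.4,0,0.6],[-1.8,1.7,-0.7,0.5,0.4,0,0.6],[-1.8,1.7,-0.7,0.5,0.4,0,0.6],[0,0,0,0,0,0,0.6]]'>/dev/null
python3 -c "
from h import *
print(sensors.observe()['tcp_pos'])
tipgoal([.66,.205,.08],30);tipgoal([.66,.205,.08],50)"
```

```text
[0.49158651 0.14565664 0.28699348]
t 16.55 shift now-axes cm [-6.93 18.91 -5.06] | turn deg [ 2.7 -0.5  8.2] | shift goal-axes cm [-4.24 19.45 -5.93]
q [ 1.33 -0.29 -1.47  2.01 -0.38  0.8  -1.54] f [ 0.2 -0.1 -0.3] m [-0.04  0.62 -0.08] w 10.8
t 16.55 shift now-axes cm [-4.65 19.66 -5.01] | turn deg [ 2.6 -1.  28.2] | shift goal-axes cm [ 5.03 19.31 -5.93]
q [ 1.33 -0.29 -1.47  2.01 -0.38  0.8  -1.54] f [ 0.2 -0.1 -0.3] m [-0.04  0.62 -0.08] w 10.8
```

The elbow has swung into an awkward configuration. I'll go out to the right, which should unfold it into a normal posture, then come back.

```bash
python3 -m creep '[[0,0,3.5,0,0,-2,0.6],[0,0,3.5,0,0,-2,0.6],[0,0,3.5,0,0,-2,0.6],[0,0,3.5,0,0,-2,0.6],[0,0,3.5,0,0,-2,0.6],[0,0,3.5,0,0,-2,0.6],[0,0,3.5,0,0,-2,0.6],[0,0,3.5,0,0,-2,0.6],[0,0,3.5,0,0,-2,0.6],[0,0,3.5,0,0,-2,0.6],[0,0,0,0,0,0,0.6]]'
python3 -c "
from h import *
goal([.5,-.45,.29],B(0))"
```

```text
time: 17.65
tcp_pos: [0.3965, -0.181, 0.3167]
eef_rot: [0.04, 0.712, -0.7, 0.042]
wrist_force: [0.5, 0.3, -0.7]
gripper_width: 0.121
t 17.65 shift now-axes cm [-9.92  3.4  26.98] | turn deg [ 1.   0.1 -6.7] | shift goal-axes cm [-10.35   2.67  26.9 ]
q [ 2.18 -0.29 -1.46  1.88 -0.4   1.24 -0.73] f [ 0.5  0.3 -0.7] m [-0.04  0.24  0.02] w 10.7
```

```bash
python3 -m creep '[[0,0,-4,0,0,0,0.6],[0,0,-4,0,0,0,0.6],[0,0,-4,0,0,0,0.6],[0,0,-4,0,0,0,0.6],[0,0,-4,0,0,0,0.6],[0,0,-4,0,0,0,0.6],[0,0,-4,0,0,0,0.6],[0,0,-4,0,0,0,0.6],[0,0,-4,0,0,0,0.6],[0,0,0,0,0,0,0.6]]' >/dev/null
python3 -m creep '[[0.5,0,-4,0,0,0,0.6],[0.5,0,-4,0,0,0,0.6],[0.5,0,-4,0,0,0,0.6],[0.5,0,-4,0,0,0,0.6],[0.5,0,-4,0,0,0,0.6],[0.5,0,-4,0,0,0,0.6],[0.5,0,-4,0,0,0,0.6],[0.5,0,-4,0,0,0,0.6],[0,0,0,0,0,0,0.6]]'
python3 -c "
from h import *
goal([.3,.57,.29],B(0))"
```

```text
time: 19.55
tcp_pos: [0.275, 0.3962, 0.3662]
eef_rot: [0.059, 0.74, -0.667, 0.071]
wrist_force: [0.1, 0.1, -1.1]
gripper_width: 0.123
t 19.55 shift now-axes cm [ -1.19   9.71 -16.45] | turn deg [  5.9   0.9 -10.5] | shift goal-axes cm [ -2.5    7.62 -17.38]
q [ 0.68 -0.29 -1.47  1.78 -0.25  1.2  -2.29] f [ 0.1  0.1 -1.1] m [-0.18  0.31  0.01] w 10.8
```

```bash
python3 -m creep '[[0,1,-4,0,0,-2,0.6],[0,1,-4,0,0,-2,0.6],[0,1,-4,0,0,-2,0.6],[0,1,-4,0,0,-2,0.6],[0,1,-3,0,0,-2,0.6],[-2,1,0,0,0,0,0.6],[-3,1,0,0,0,0,0.6],[-3,0,0,0,0,0,0.6],[-3,0,0,0,0,0,0.6],[-3,0,0,0,0,0,0.6],[0,0,0,0,0,0,0.6]]' 
python3 -c "
from h import *
goal([.5,.45,.25],B(0))"
```

```text
time: 20.65
tcp_pos: [0.3163, 0.4073, 0.3901]
eef_rot: [0.031, 0.793, -0.607, 0.045]
wrist_force: [1.6, -0.1, -0.5]
gripper_width: 0.125
t 20.65 shift now-axes cm [-16.77  16.46   0.12] | turn deg [15.1  1.1 -6.1] | shift goal-axes cm [-18.37  14.01  -4.27]
q [ 0.89 -0.29 -1.46  1.74 -0.48  1.22 -2.04] f [ 1.6 -0.1 -0.5] m [-0.33  0.31 -0.01] w 11.0
```

I'll fit a simple kinematic model to the logged poses to see how to unfold the elbow.

```bash
cat > kin.py <<'E'
from h import *
from scipy.optimize import least_squares
# rows: q, tcp
D=[([-1.221,.412,-.013,1.597,.006,1.134,-.082],[.253,.571,.214]),([-.29,.2,.61,1.83,-.12,1.14,1.51],[.4913,-.1632,.2544]),
([-.35,-.11,.63,2.19,-.12,.61,-1.18],[.4906,-.1562,.2542]),([-.35,.03,.79,2.17,-.39,.57,-.82],[.5064,-.2015,.2222]),
([-.22,.24,.69,2.19,-.8,.47,-.47],[.5423,-.201,.1535]),([1.01,-.29,-1.13,2.37,-1.03,.13,-.79],[.5259,.0675,.2791]),
([1.22,-.29,-1.47,2.34,-1.03,.13,-.9],[.5262,.1382,.2472]),([1.42,-.29,-1.46,1.98,-.43,.95,-1.37],[.468,.1251,.2878]),
([1.33,-.29,-1.47,2.01,-.38,.8,-1.54],[.4916,.1457,.287]),([2.18,-.29,-1.46,1.88,-.4,1.24,-.73],[.3965,-.181,.3167]),
([.68,-.29,-1.47,1.78,-.25,1.2,-2.29],[.275,.3962,.3662]),([.89,-.29,-1.46,1.74,-.48,1.22,-2.04],[.3163,.4073,.3901])]
Z=np.array([0,0,1.])
def fk(q,p,s=(-1,1,-1,1,-1,1,-1),full=False):
    r=R.identity(); x=np.array([0,0,p[0]])
    for i in range(7):
        r=r*R.from_rotvec(s[i]*q[i]*(Z if i%2==0 else np.array([0,1.,0])))
        if i==1: x=x+r.apply([p[4],0,p[1]])
        if i==3: x=x+r.apply([p[5],0,p[2]])
        if i==5: x=x+r.apply([p[6],0,p[3]])
    return (x,r) if full else x
if __name__=="__main__":
    import itertools
    for s in itertools.product((-1,1),repeat=2):
        S=(-1,1,s[0],1,s[1],1,-1)
        f=lambda p:np.concatenate([fk(q,p,S)-t for q,t in D])
        o=least_squares(f,[.3,.4,.4,.2,0,0,0]); print(S,o.x.round(3),np.abs(o.fun).max().round(3))
    for q,t in (D[0],): 
        print(fk(q,o.x,full=True)[1].as_matrix().round(2), R.from_quat([0.692,-0.147,0.147,-0.691]).as_matrix().round(2))
E
python3 kin.py
```

```text
(-1, 1, -1, 1, -1, 1, -1) [ 0.163  0.417  0.371  0.267  0.011 -0.113 -0.049] 0.049
(-1, 1, -1, 1, 1, 1, -1) [-0.073  0.359  0.369  0.101  0.012 -0.277 -0.022] 0.096
(-1, 1, 1, 1, -1, 1, -1) [-1.219  0.594 -0.236 -0.623  0.608 -0.324  0.223] 0.295
(-1, 1, 1, 1, 1, 1, -1) [-1.399  1.125 -0.395 -0.259  0.548 -0.174  0.089] 0.379
[[-0.41 -0.91 -0.  ]
 [-0.91  0.41 -0.  ]
 [ 0.   -0.   -1.  ]] [[ 0.91 -0.    0.41]
 [-0.41 -0.    0.91]
 [ 0.   -1.   -0.  ]]
```

```bash
cat > kin2.py <<'E'
from kin import *
S=(-1,1,-1,1,-1,1,-1)
def fk2(q,p):
    p=np.reshape(p,(7,3)); r=R.identity(); x=p[0]*[0,0,1]
    for i in range(7):
        r=r*R.from_rotvec(S[i]*q[i]*(Z if i%2==0 else np.array([0,1.,0])))
        if i<6: x=x+r.apply(p[i+1])
    return x,r
def fit():
    p0=np.zeros((7,3)); p0[0,2]=.16;p0[2,2]=.42;p0[4,2]=.37;p0[6,2]=.27
    f=lambda p:np.concatenate([np.concatenate([fk2(q,p)[0]-t for q,t in D]),.02*(p-p0.ravel())])
    o=least_squares(f,p0.ravel()); return o.x,np.abs(o.fun[:3*len(D)]).max()
if __name__=="__main__":
    p,e=fit(); print(p.reshape(7,3).round(3),e)
    s=sensors.observe(); x,r=fk2(s["joints"],p); print(x,s["tcp_pos"],(r.inv()*R.from_quat(s["eef_rot"])).as_matrix().round(2))
E
python3 kin2.py
```

```text
[[ 0.     0.     0.221]
 [-0.001 -0.014  0.061]
 [ 0.001 -0.014  0.475]
 [-0.007 -0.012  0.055]
 [-0.01  -0.012  0.412]
 [ 0.008  0.001  0.042]
 [-0.004  0.001  0.365]] 0.0035693949386794294
[0.31651756 0.40738701 0.39078426] [0.31628016 0.40731441 0.39012973] [[-0. -0. -1.]
 [-1. -0.  0.]
 [-0.  1. -0.]]
```

```bash
cat > ik.py <<'E'
from kin2 import *
p,e=fit()
lo=np.array([-2.95,-.29,-1.47,.14,-1.03,.13,-2.86]); hi=np.array([2.95,1.99,1.44,2.54,4.17,1.85,2.86])
A=R.from_matrix([[0,0,-1],[-1,0,0],[0,1,0]])  # flange->tool (rounded)
def pose(q): x,r=fk2(q,p); return x,(r*A)
def J(q):
    x,r=pose(q); j=np.zeros((6,7))
    for i in range(7):
        d=np.array(q,float); d[i]+=1e-5; x2,r2=pose(d); j[:,i]=np.r_[(x2-x)/1e-5,(r2*r.inv()).as_rotvec()/1e-5]
    return j
def sim(q,xs,rs,iters=20,w=.3):
    "clamped damped least squares toward pose"
    q=np.clip(q,lo,hi)
    for _ in range(iters):
        x,r=pose(q); e=np.r_[xs-x,(rs*r.inv()).as_rotvec()]
        e[:3]*=1; n=np.linalg.norm(e[:3])
        if n<5e-4 and np.linalg.norm(e[3:])<2e-3: break
        free=np.ones(7,bool); j=J(q)
        for _ in range(4):
            dq=np.zeros(7); jf=j[:,free]; dq[free]=jf.T@np.linalg.solve(jf@jf.T+1e-4*np.eye(6),e)
            bad=free&(((q+dq<lo)&(q<=lo+1e-6))|((q+dq>hi)&(q>=hi-1e-6)))
            if not bad.any(): break
            free&=~bad
        q=np.clip(q+dq,lo,hi)
    return q
E
cat > t.py <<'E'
from ik import *
q0=np.array(sensors.observe()["joints"])
for tip in([.62,.205,.08],[.58,.205,.08]):
  for seed in (q0,[-.3,.4,0,1.6,0,1,-.5],[1,.3,-1.2,1.6,0,1,-1]):
    def f(q):
        x,r=pose(q); y=r.as_matrix()[:,1]
        return np.r_[30*(x+.069*y-tip), 5*max(0,y[2]+.82), .05*(q-q0)*[1,1,1,1,1,1,.5]]
    o=least_squares(f,np.clip(seed,lo+.03,hi-.03),bounds=(lo+.02,hi-.02)); x,r=pose(o.x)
    print(tip,o.x.round(2),"err",np.abs(o.fun[:3]/30).max().round(4),"cost",round(o.cost,4),"y",r.as_matrix()[:,1].round(2),"z",r.as_matrix()[:,2].round(2))
# check the sim against history: lock exit -> left translate
q=np.array([-.55,-.29,.94,2.44,-1.03,.13,-.11]); x,r=pose(q); T=r.as_matrix()
for k in range(10): x=x+T@np.array([.5 if k<6 else 0,1.1,-4])/100; q=sim(q,x,r,5); print(q.round(2)) if k%3==0 else 0
E
python3 t.py
```

```text
[0.62, 0.205, 0.08] [ 0.59  0.66 -0.86  1.8  -0.16  0.7  -2.04] err 0.0 cost 0.0022 y [ 0.09  0.56 -0.82] z [-0.43 -0.72 -0.54]
[0.62, 0.205, 0.08] [ 0.59  0.66 -0.86  1.8  -0.16  0.7  -2.04] err 0.0 cost 0.0022 y [ 0.09  0.56 -0.82] z [-0.43 -0.72 -0.54]
[0.62, 0.205, 0.08] [ 0.59  0.66 -0.86  1.8  -0.16  0.7  -2.04] err 0.0 cost 0.0022 y [ 0.09  0.56 -0.82] z [-0.43 -0.72 -0.54]
[0.58, 0.205, 0.08] [ 0.63  0.63 -0.88  1.87 -0.19  0.71 -2.04] err 0.0 cost 0.002 y [ 0.06  0.57 -0.82] z [-0.45 -0.72 -0.53]
[0.58, 0.205, 0.08] [ 0.63  0.63 -0.88  1.87 -0.19  0.71 -2.04] err 0.0 cost 0.002 y [ 0.06  0.57 -0.82] z [-0.45 -0.72 -0.53]
[0.58, 0.205, 0.08] [ 0.63  0.63 -0.88  1.87 -0.19  0.71 -2.04] err 0.0 cost 0.002 y [ 0.06  0.57 -0.82] z [-0.45 -0.72 -0.53]
[-0.35 -0.25  0.66  2.45 -1.03  0.13 -0.22]
[ 0.59 -0.23 -0.55  2.42 -1.03  0.13 -0.58]
[ 1.24 -0.29 -1.36  2.32 -1.03  0.13 -0.81]
[ 1.28 -0.29 -1.47  2.29 -1.03  0.13 -0.86]
```

```bash
cat > t2.py <<'E'
from ik import *
q0=np.array(sensors.observe()["joints"]); x0,_=pose(q0)
T0=R.from_quat(sensors.observe()["eef_rot"])
def f(q):
    x,r=pose(q); m=r.as_matrix(); y=m[:,1]; h=y*[1,1,0]; tip=np.array([.588,.206,.08])+.04*h/np.linalg.norm(h)
    return np.r_[30*(x+.069*y-tip), 5*(y[2]+.8), 5*m[2,2], .05*(q-q0)*[1,1,1,1,1,1,.5]]
o=least_squares(f,np.clip(q0,lo+.1,hi-.1),bounds=(lo+.08,hi-.08)); x,r=pose(o.x); m=r.as_matrix()
print(o.x.round(2),x.round(3)); print(m.round(2)); np.save("M.npy",m)
goal(x,m)
# simulate: interpolate pose
from scipy.spatial.transform import Slerp
xs=np.array(sensors.observe()["tcp_pos"]); sl=Slerp([0,1],R.concatenate([T0,r])); q=q0.copy()
for k in np.linspace(0,1,21)[1:]:
    q=sim(q,xs+(x-xs)*k,sl(k),6)
    if int(round(k*20))%4==0: print(round(k,2),q.round(2),(np.linalg.norm(pose(q)[0]-(xs+(x-xs)*k))*1000).round(1))
q=sim(q,x-[0,0,.05],r,20);print("down",q.round(2))
E
python3 t2.py
```

```text
[ 0.66  0.66 -1.01  1.94 -0.05  0.5  -0.41] [0.588 0.205 0.135]
[[-0.23  0.17  0.96]
 [-0.77  0.57 -0.29]
 [-0.6  -0.8  -0.  ]]
t 20.65 shift now-axes cm [-24.11  21.97  27.06] | turn deg [-14.1 -70.9  17. ] | shift goal-axes cm [24.57 13.44 31.82]
q [ 0.89 -0.29 -1.46  1.74 -0.48  1.22 -2.04] f [ 1.6 -0.1 -0.5] m [-0.33  0.31 -0.01] w 11.0
0.2 [ 1.03 -0.29 -1.47  1.88 -0.58  1.06 -1.56] 0.1
0.4 [ 1.19 -0.29 -1.47  2.01 -0.75  0.96 -1.  ] 22.3
0.6 [ 1.36 -0.29 -1.47  2.11 -0.91  0.96 -0.45] 67.5
0.8 [ 1.51 -0.29 -1.47  2.17 -1.03  1.01  0.03] 131.6
1.0 [ 1.61 -0.25 -1.47  2.19 -1.03  1.08  0.39] 211.0
down [-1.03 -0.29  0.75  2.31 -1.03  0.13  0.56]
```

```bash
cat > t3.py <<'E'
from ik import *
from t2 import o
q0=np.array(sensors.observe()["joints"]); print("----")
def follow(wps,n=24):
    q=q0.copy(); a=q0
    for b in wps:
        for k in np.linspace(0,1,n+1)[1:]:
            x,r=pose(a+(b-a)*k); q=sim(q,x,r,4)
        a=b
    x,r=pose(a); return q,np.linalg.norm(pose(q)[0]-x),(pose(q)[1].inv()*r).magnitude()
q,e,a=follow([o.x]); print(q.round(2),e,a)
g=np.random.default_rng(0); best=[]
for _ in range(60):
    w=np.clip(q0+g.uniform(-1,1,7)*[.7,.5,.7,.4,.5,.5,.7]+[0,.35,.5,0,0,0,0],lo+.05,hi-.05)
    x,r=pose(w)
    if x[2]<.22 or np.hypot(x[0],x[1])<.38 or r.as_matrix()[2,1]>-.7: continue
    q,e,a=follow([w],10); best.append((e+.2*a-.3*min(q[2]+1.47,.3)-.3*min(q[1]+.29,.3),w,q,e,a))
best.sort(key=lambda b:b[0])
for b in best[:3]: print(b[1].round(2),"->",b[2].round(2),round(b[3],3),round(b[4],2),pose(b[1])[0].round(2))
E
python3 t3.py | sed -n '/----/,$p'
```

```text
----
[ 0.74  0.75 -1.17  1.93  0.23  0.53 -0.66] 9.926845436346437e-07 3.297437354867525e-07
[ 0.39  0.23 -0.66  1.47 -0.58  1.63 -1.95] -> [ 0.71  0.36 -1.16  1.45 -0.41  1.56 -2.11] 0.0 0.0 [0.43 0.25 0.49]
[ 1.42  0.07 -1.18  2.13 -0.66  0.91 -1.5 ] -> [ 1.2   0.04 -0.94  2.14 -0.7   0.92 -1.47] 0.0 0.0 [0.45 0.04 0.26]
[ 0.2   0.33 -0.29  1.81 -0.66  0.91 -1.79] -> [ 0.67  0.48 -0.95  1.78 -0.27  0.81 -2.12] 0.0 0.0 [0.6  0.18 0.25]
```

```bash
cat > t4.py <<'E'
from ik import *
from t2 import o
q0=np.array(sensors.observe()["joints"]); print("----"); N=16
x,r=pose(q0); q=q0.copy()
for k in range(1,N+1):
    x2,r2=pose(q0+(o.x-q0)*k/N); q=sim(q,x2,r2,4)
    print((r.inv().apply(x2-x)*100).round(1).tolist(),np.degrees((r.inv()*r2).as_rotvec()).round(1).tolist(),"tcp",x2.round(2),"tip",(x2+.069*r2.as_matrix()[:,1]).round(2),q.round(2)[1:3]); x,r=x2,r2
E
python3 t4.py | sed -n '/----/,$p'
```

```text
----
[-2.5, -0.6, 1.4] [-2.2, -4.6, 1.0] tcp [0.34 0.39 0.4 ] tip [0.35 0.41 0.33] [-0.23 -1.43]
[-2.3, -0.4, 1.7] [-2.0, -4.5, 1.1] tcp [0.37 0.38 0.4 ] tip [0.37 0.4  0.33] [-0.17 -1.41]
[-2.1, -0.1, 2.0] [-1.8, -4.4, 1.2] tcp [0.39 0.36 0.4 ] tip [0.4  0.38 0.33] [-0.11 -1.38]
[-1.8, 0.1, 2.3] [-1.5, -4.4, 1.2] tcp [0.41 0.34 0.39] tip [0.42 0.37 0.33] [-0.05 -1.35]
[-1.5, 0.4, 2.5] [-1.3, -4.4, 1.2] tcp [0.44 0.33 0.39] tip [0.45 0.36 0.32] [ 0.01 -1.34]
[-1.1, 0.6, 2.6] [-1.1, -4.4, 1.1] tcp [0.46 0.31 0.38] tip [0.47 0.34 0.32] [ 0.07 -1.33]
[-0.7, 0.8, 2.7] [-1.0, -4.4, 1.1] tcp [0.48 0.3  0.36] tip [0.49 0.33 0.3 ] [ 0.14 -1.33]
[-0.3, 1.1, 2.7] [-0.8, -4.4, 1.0] tcp [0.5  0.28 0.35] tip [0.51 0.31 0.29] [ 0.21 -1.31]
[0.1, 1.3, 2.7] [-0.7, -4.4, 0.9] tcp [0.52 0.27 0.33] tip [0.53 0.3  0.27] [ 0.28 -1.3 ]
[0.5, 1.5, 2.5] [-0.6, -4.4, 0.8] tcp [0.53 0.25 0.31] tip [0.55 0.29 0.25] [ 0.35 -1.29]
[0.9, 1.7, 2.4] [-0.5, -4.4, 0.7] tcp [0.55 0.24 0.28] tip [0.56 0.28 0.23] [ 0.42 -1.27]
[1.3, 1.8, 2.1] [-0.5, -4.5, 0.6] tcp [0.56 0.23 0.26] tip [0.57 0.27 0.2 ] [ 0.49 -1.25]
[1.6, 2.0, 1.8] [-0.5, -4.5, 0.5] tcp [0.57 0.22 0.23] tip [0.58 0.26 0.17] [ 0.56 -1.24]
[1.9, 2.2, 1.4] [-0.5, -4.5, 0.5] tcp [0.58 0.22 0.2 ] tip [0.59 0.25 0.14] [ 0.62 -1.21]
[2.1, 2.3, 1.0] [-0.5, -4.6, 0.4] tcp [0.58 0.21 0.17] tip [0.6  0.25 0.11] [ 0.69 -1.19]
[2.2, 2.4, 0.6] [-0.5, -4.7, 0.3] tcp [0.59 0.2  0.14] tip [0.6  0.24 0.08] [ 0.75 -1.17]
```

Do the first 12 rows, then check.

```bash
python3 -m creep '[[-2.5,-0.6,1.4,-2.2,-4.6,1,0.6],[-2.3,-0.4,1.7,-2,-4.5,1.1,0.6],[-2.1,-0.1,2,-1.8,-4.4,1.2,0.6],[-1.8,0.1,2.3,-1.5,-4.4,1.2,0.6],[-1.5,0.4,2.5,-1.3,-4.4,1.2,0.6],[-1.1,0.6,2.6,-1.1,-4.4,1.1,0.6],[-0.7,0.8,2.7,-1,-4.4,1.1,0.6],[-0.3,1.1,2.7,-0.8,-4.4,1,0.6],[0.1,1.3,2.7,-0.7,-4.4,0.9,0.6],[0.5,1.5,2.5,-0.6,-4.4,0.8,0.6],[0.9,1.7,2.4,-0.5,-4.4,0.7,0.6],[0,0,0,0,0,0,0.6]]'
python3 t4.py | sed -n '/^q/p'; python3 -c "
from h import *
m=np.load('M.npy'); y=m[:,1]; d=y*[1,1,0]; d/=np.linalg.norm(d)
tip=np.array([.588,.206,.06])+.04*d; goal(tip-.069*y,m)"
```

```text
time: 21.85
tcp_pos: [0.546, 0.2449, 0.2755]
eef_rot: [-0.143, 0.761, -0.464, 0.431]
wrist_force: [-0.1, -0.7, -0.9]
gripper_width: 0.124
q [ 0.79  0.44 -1.27  1.88 -0.04  0.72 -1.03] f [-0.1 -0.7 -0.9] m [-0.71  0.29 -0.05] w 10.9
t 21.85 shift now-axes cm [ 8.42 11.93  8.79] | turn deg [ -1.8 -22.5   2.6] | shift goal-axes cm [11.73 11.24  5.15]
q [ 0.79  0.44 -1.27  1.88 -0.04  0.72 -1.03] f [-0.1 -0.7 -0.9] m [-0.71  0.29 -0.05] w 10.9
```

```bash
python3 -m creep '[[0,0,0,-0.45,-5.6,0.65,0.6],[0,0,0,-0.45,-5.6,0.65,0.6],[0,0,0,-0.45,-5.6,0.65,0.6],[0,0,0,-0.45,-5.6,0.65,0.6],[2.2,2.1,1,0,0,0,0.6],[2.2,2.1,1,0,0,0,0.6],[2.2,2.1,1,0,0,0,0.6],[2.2,2.1,1,0,0,0,0.6],[1.7,1.6,0.8,0,0,0,0.6],[0,0,0,0,0,0,0.6]]'
python3 -c "
from h import *
m=np.load('M.npy'); y=m[:,1]; d=y*[1,1,0]; d/=np.linalg.norm(d); print(m.round(2))
tip=np.array([.588,.206,.06])+.04*d; goal(tip-.069*y,m)
a,_=viewer.get_image('top');b,_=viewer.get_image('wrist');cv2.imwrite('pics/s4.png',np.hstack([cv2.resize(a[130:280,150:350],(400,300)),b[80:380,120:520]]))"
```

```text
time: 22.85
tcp_pos: [0.5845, 0.2105, 0.1351]
eef_rot: [-0.22, 0.672, -0.407, 0.579]
wrist_force: [-0.6, -0.4, -0.8]
gripper_width: 0.125
[[-0.23  0.17  0.96]
 [-0.77  0.57 -0.29]
 [-0.6  -0.8  -0.  ]]
t 22.85 shift now-axes cm [1.57 1.32 0.46] | turn deg [-0.1 -0.1  0.1] | shift goal-axes cm [1.57 1.32 0.46]
q [ 0.73  0.74 -1.15  1.95  0.21  0.51 -0.64] f [-0.6 -0.4 -0.8] m [-0.66  0.31 -0.01] w 11.0
```

View pics/s4.png

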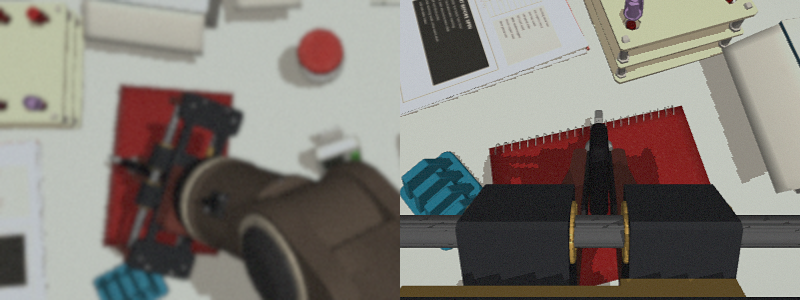

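Top view: the gripper is over the book, clear of the jar and timer. The wrist view shows the head held with the bit ahead at about (600,115), near the book's far edge. I'll shift 1 cm towards -y, go down and feel for contact.

```bash
python3 -m creep '[[0.8,-0.6,0.3,0,0,0,0.6],[0.9,1.2,0,0,0,0,0.6],[0.9,1.2,0,0,0,0,0.6],[0.9,1.2,0,0,0,0,0.6],[0,0,0,0,0,0,0.6]]' | grep -E "tcp|force"
python3 -m creep '[[0.18,0.24,0,0,0,0,0.6],[0,0,0,0,0,0,0.6]]'| grep -E "tcp|force"
python3 -m creep '[[0.18,0.24,0,0,0,0,0.6],[0,0,0,0,0,0,0.6]]'| grep -E "tcp|force"
```

```text
tcp_pos: [0.584, 0.2006, 0.0894]
wrist_force: [-0.0, -0.2, -0.8]
tcp_pos: [0.5855, 0.2012, 0.0891]
wrist_force: [-0.9, 0.1, -1.5]
tcp_pos: [0.5857, 0.2008, 0.0862]
wrist_force: [0.1, 0.5, -0.8]
```

```bash
for i in 1; do python3 -m creep '[[0.18,0.24,0,0,0,0,0.6],[0.12,0.16,0,0,0,0,0.6],[0,0,0,0,0,0,0.6]]'| grep -E "tcp|force"; done
python3 -m creep '[[0.12,0.16,0,0,0,0,0.6],[0,0,0,0,0,0,0.6]]'| grep -E "tcp|force"
python3 -m creep '[[0.12,0.16,0,0,0,0,0.6],[0,0,0,0,0,0,0.6]]'| grep -E "tcp|force"
```

```text
tcp_pos: [0.5855, 0.2007, 0.0809]
wrist_force: [-0.0, 0.3, -0.7]
tcp_pos: [0.5856, 0.2008, 0.079]
wrist_force: [-0.8, -0.6, -0.2]
tcp_pos: [0.5856, 0.2008, 0.077]
wrist_force: [1.4, 0.4, -0.5]
```

```bash
python3 -m creep '[[0.12,0.16,0,0,0,0,0.6],[0,0,0,0,0,0,0.6]]'| grep -E "tcp|force"
python3 -m creep '[[0.12,0.16,0,0,0,0,0.6],[0,0,0,0,0,0,0.6]]'| grep -E "tcp|force"
```

```text
tcp_pos: [0.586, 0.2009, 0.0754]
wrist_force: [-0.5, -1.4, 3.4]
tcp_pos: [0.5869, 0.2008, 0.0746]
wrist_force: [-4.3, -6.9, 14.4]
```

Contact came at the expected height, at about 14 N. I'll ease off slightly and release.

```bash
python3 -m creep '[[-0.06,-0.08,0,0,0,0,0.6],[0,0,0,0,0,0,0.6]]'| grep -E "tcp|force"
python3 -m creep '[[0,0,0,0,0,0,7],[0,0,0,0,0,0,7],[0,0,0,0,0,0,7],[0,0,0,0,0,0,7],[0,0,0,0,0,0,7],[0,0,0,0,0,0,7],[0,0,0,0,0,0,7],[0,0,0,0,0,0,7]]'
python3 -m creep '[[0,-2,0,0,0,0,7],[0,-2,0,0,0,0,7],[0,-3,0,0,0,0,7],[0,-3,0,0,0,0,7],[0,-3,0,0,0,0,7],[0,0,0,0,0,0,7],[0,0,0,0,0,0,7]]'
python3 -c "
from h import *
b,d=viewer.get_image('wrist');c=cam('wrist'); P=cloud(c,d); a,_=viewer.get_image('scene')
v=b.max(2); m=(v<60)&(abs(P[...,0]-.588)<.1)&(abs(P[...,1]-.206)<.075)&(P[...,2]>.004)&(P[...,2]<.07)
print(m.sum(),np.percentile(P[m],[2,50,98],axis=0).round(3))
cv2.imwrite('pics/s5.png',np.hstack([cv2.resize(a[100:250,150:350],(400,300)),b[80:380,120:520]]))"
```

```text
tcp_pos: [0.5864, 0.2008, 0.075]
wrist_force: [-0.5, -2.5, 7.1]
time: 25.95
tcp_pos: [0.5857, 0.2008, 0.0742]
eef_rot: [-0.219, 0.67, -0.406, 0.581]
wrist_force: [0.4, -0.0, 0.2]
gripper_width: 0.786
time: 26.65
tcp_pos: [0.5627, 0.1257, 0.178]
eef_rot: [-0.219, 0.67, -0.407, 0.581]
wrist_force: [-0.1, 0.9, -1.0]
gripper_width: 0.796
513 [[0.565 0.148 0.022]
 [0.573 0.165 0.057]
 [0.583 0.191 0.062]]
```

View pics/s5.png

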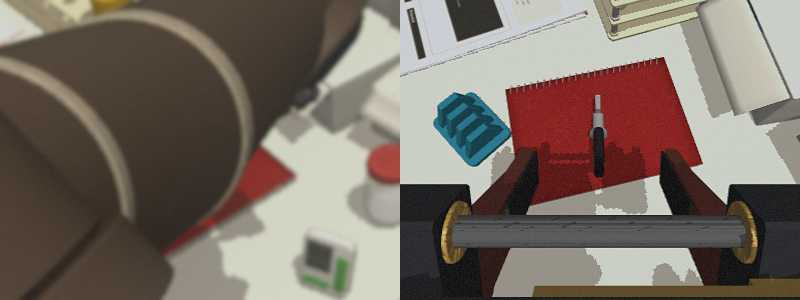

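The key is on the book, resting on edge, with the head at about (600,160) and the bit at (598,100) in the wrist view. I'll check that it's at rest, then hand in.

```bash
python3 -m creep '[[0,-1,0,0,0,0,7],[0,0,0,0,0,0,7],[0,0,0,0,0,0,7],[0,0,0,0,0,0,7],[0,0,0,0,0,0,7]]' | grep -E "time|force"
python3 -c "
from h import *
b,d=viewer.get_image('wrist');c=cam('wrist'); P=cloud(c,d)
v=b.max(2); m=(v<60)&(abs(P[...,0]-.588)<.1)&(abs(P[...,1]-.206)<.075)&(P[...,2]>.004)&(P[...,2]<.07)
print(m.sum(),np.percentile(P[m],[2,50,98],axis=0).round(3))
print(ctrl.job_done())"
```

```text
time: 27.25
wrist_force: [-0.3, -0.9, -0.7]
491 [[0.565 0.146 0.022]
 [0.574 0.163 0.057]
 [0.583 0.189 0.062]]
the job is handed in; nothing more can be done
None
```

The key is out of the lock and resting on the log book, and the job is handed in at about 27 s of the 64 s. No verdict was reported.

- **Reset:** I turned the key clockwise until the torque rose to about 0.6 N·m at the stop.
- **Drawing it out:** I turned it back anticlockwise. A gentle pull at about -14° caught, at about 9 N. At about -17° it lifted past the catch with no noticeable force, and I drew it out at about -20°.
- **Laying it down:** I lowered it until it pressed on the cover at about 14 N, eased to 7 N, then let go and backed off.

**Last checks:**
- **At rest:** two wrist readings about 0.6 s apart agreed to 2 mm.
- **Position:** the head centre is near x 0.57, y 0.17, about 34 mm up. I estimate the key's middle is about 2 cm from the book's centre, below the 45 mm limit.
- **Robot:** it was clear of everything, with the wrist force near zero.

**What did not go cleanly:**
- **Extra loop:** tilting the tool too far ran the arm into its joint limits while it held the key, so I made an extra loop in mid-air before reaching the book.
- **Key on edge:** the key lies on the edge of its head, not flat. It looked stable.
- **Timer and jar:** I kept clear of both and they looked undisturbed in the pictures, but I did not measure their positions again.

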